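Mount a roller between the bench centres

ROBOT

A 6-joint arm with a two-finger parallel gripper is mounted at the origin on the work surface. World frame = base frame: x ahead of the robot, y to its left, z up, the work surface at z = 0. Lengths are in mm, angles in degrees, forces in N, time in s.
With the tool pointing down it reaches from about 350 to 850 mm from the base axis. Payload 8.1 kg.
Tool frame: the origin (TCP) lies on the centre line of the jaws, within the pads' length; the fingertips stand 19 mm ahead of it and the grasp point (between the pads) is the TCP (r.tip_reach is the z of the fingertips in the tool frame, in mm); z points along the fingers, y is the line along which they close (so a half turn about z gives the same grasp; the last joint's range is limited). The gripper opens to 85 mm and grips with 20 to 120 N. Pads are 22 mm wide; open, the fingers measure 114 mm over their backs; the gripper's body (76 mm by 85 mm) begins 54 mm behind the grasp point. The pads swing forward as they close: fully open they stand 13 mm farther back than shut.
Start: joints at [63.862, 7.471, 85.268, -0, 87.261, -4.893], TCP at [217.396, 559.236, 250.292] pointing down, gripper open.
Joint ranges: [-169.43, 169.43], [-51.17, 129.36], [1.28, 143.12], [-76.62, 256.62], [0, 156.53], [-152.29, 152.29]. Speed limits (degrees/s): [136.94, 136.94, 159.86, 180, 180, 180].

INTERFACE

Orientations are given as [roll, pitch, yaw] about the fixed x, y, z axes, in that order (R = Rz(yaw) Ry(pitch) Rx(roll)).
In Python, from bench import r gives the robot as it stands. The module is installed in compiled form; this text tells all that it offers.
- The arm moves only by the shell command python3 -m handwheel 'ROWS' [FORCE]. ROWS is JSON, a list of rows, each a list of 7 numbers: the shift along the tool's x, y, z in m, then the turn, a rotation vector about the tool's x, y, z in degrees, then the finger opening in m, from 0 to 0.0854. In form: [[tx, ty, tz, ax, ay, az, claw], ...]. A call has 1 to 8 rows; each row shifts and turns the commanded pose from where the row before left it, along the tool's axes as they then stand; what a row does not reach is not made up. A row lasts 1/12 s, in which the tool goes at most 41.7 mm and 7.16 degrees, less where a joint would pass 70% of its speed; a pose out of reach is approached as far as the arm can. A call with a gripper value outside its range is refused whole. The fingers move at their own pace and stop on an object; FORCE is the grip in N (left out, the last holds). Time passes only in rows, so rows that do not move let the fingers close. It gives the time, the measured TCP pose, the force, the opening and the grip force at its end, in the units of the state.
- r.sense(): the state, without advancing time (a new reading comes with each control period).
- r.snapshot(name): name is "scene" or "top" or "wrist"; returns (picture, depth): 420x560x3 uint8, blue, green, red; 420x560 float32, mm along the optical axis (not along the pixel's ray), 0 where there is no reading.
- r.calibration(name): a dict with "vfov" (degrees; the focal length in pixels is half the picture's height over the tangent of half this angle, whatever the lens; pixels are square), "cx", "cy" (the principal point, pixels), "dist" ([k1, k2, p1, p2, k3] as OpenCV has them; the pictures are not rectified), "rvec" (rotation vector, rad) and "tvec" (3), from world to camera coordinates, as OpenCV has them; the wrist camera has in their place "tool_from_camera" (4x4, takes a point from camera to tool coordinates, whose origin is the TCP and whose axes are the flange's). Camera axes: x right, y down, z forward; pixel columns grow to the right and rows downward; lengths in mm; the calibration is good to about 2 mm. A picture is of the moment at which its call begins: read the wrist's pose just before it. calibration takes no time and is no camera call.
- r.hand_in(): hands the job in; it is judged then, once.
The state is a dict: "time": time; "joint_pos": joint angles; "qd": joint speeds; "joint_efforts": joint torques, N m; "tool_pos": TCP position; "tcp_rot": TCP orientation; "ft_force": force on the tool from outside, world axes, zero at the start; "wrist_torque": the same for the moment, N m; "finger_gap": finger opening in mm; "grip_force": force on a finger pad.
Only numpy, scipy, OpenCV 4.12 (cv2) and the standard library are available. Lean on these libraries where they do the work, as an engineer would, in place of code of your own. Each camera call takes 0.05 s, during which the arm holds its last target. There are 200 camera calls.

TASK

The bench centres are blocked by a parked canister: lift it off without tipping it and stand it fully on the round cork mat. Then take the rubber roller from the red tray, lay its shaft in the two V-rests of the bench centres and let go, and slide the tailstock right up to its stop, so that the roller is held between the two cup centres. Leave the jar, the brass tin and the screwdriver where they are.

Things in the scene. Friction and masses are not known exactly. Their poses are not given: they have to be found in the camera images.
- fixture: Green bench centres, fixed: bed 90 (x) x 360 (y) x 20 mm high. Origin under the bed's middle, z up. Centre line along y, 75 mm above the bench; headstock (64 x 43 mm, top at 95 mm) at the -y end, sliding tailstock at the +y end. On the bed two aluminium V-rests, each 8 mm thick (y), 27 mm wide at the mouth, top 76 mm above the bench, at y = -70 and +12 mm.
- head_seat (a point): Floor of the headstock's steel cup centre (fixed), where one roller end comes to rest. The cup opens towards the fixture's +y, is 10 mm deep inside and 20 mm wide at the mouth.
- rest_mid (a point): Where the roller's centre is best put down in the V-rests: on their axis (74 mm above the bench, 1 mm under the centre line), at fixture y = -22 mm. There its end is 18 mm from head_seat and clears the cup by 8 mm; up to 7 mm off along y is harmless. Pushing the tailstock then shifts the roller 18 mm into the headstock's cup.
- tail (a joint): Tailstock slide in m: 0 = at its stop next to the headstock, grows as it moves away along the fixture's +y (to 0.085). Starts 0.055 to 0.078. Sliding friction about 6 N; it stays where it is left.
- tail_knob (a point): Grip point of the red round knob on top of the tailstock: 22 mm diameter, upright, from 95 mm (top of the green block, 64 x 43 mm) to 138 mm above the bench; this point is on its axis at 118 mm. It is 188.5 mm from head_seat along the fixture's y when the tailstock is at its stop.
- tail_seat (a point): Floor of the tailstock's steel cup centre, same form as the headstock's, opening towards the fixture's -y; where the other roller end comes to rest. The cup is sprung and gives up to 9 mm along y (1 N at first, 4 N at the end).
- spring_centre (a joint): How far the tailstock's sprung cup is pushed back, in m: 0 = out. With the roller held and the tailstock at its stop it reads about 0.006.
- canister: Blue canister, 60 mm diameter, 72 mm high, 0.25 to 0.5 kg, with a rigid arch handle above. Origin at the centre of its underside. It starts standing on the bed, between the V-rests (7 mm room at each side).
- canister_handle (a point): Middle of the handle's black grip bar: 12 mm thick (canister's x), 52 mm long (its y), 12 mm high, 116 mm above the canister's underside; 38 mm free under the bar.
- mat: Round cork mat, 120 mm diameter, 4 mm thick, fixed on the bench. Origin at the centre of its underside.
- roller: Roller: steel shaft 16 mm diameter, 150 mm long with blunt conical ends (8 mm long), and a black rubber sleeve 28 mm diameter, 44 mm long on its middle; 0.2 to 0.33 kg. Origin at its centre, shaft along its y axis (it may roll about it). Both ends are alike and either may go to the headstock.
- roller_end_a (a point): Tip of the roller at its +y end.
- roller_end_b (a point): Tip of the roller at its -y end.
- tray: Red tray fixed on the bench, 140 (x) x 240 (y) mm, walls 25 mm high. Origin under its centre. Two grey V-rests on its floor at y = -45 and +45 mm hold the roller along the tray's y with its axis 47 mm above the bench.
- jar: Glass jar with steel cap, 54 mm diameter, 80 mm high: leave alone. Origin at the centre of its underside.
- tin: Small brass tin, 50 mm diameter, 55 mm high: leave alone. Origin at the centre of its underside.
- screwdriver: Screwdriver about 200 mm long lying on the bench: leave alone.
There are look-alikes about, which are no part of the job. Of the things that look like the canister, the smallest one is meant. There is more than one size of the roller; the one meant has the size given above.

How it is judged (in metres and radians):
On the way, in this order (a step that is already met when the one before it is completed fails the run):
1. the canister stands upright, fully on the cork mat, let go (horizontal distance between canister and mat below 0.032 m and angle between canister's own z axis and vertical below 0.1 rad and z of canister in the frame of mat between 0.001 and 0.008 m and contact force between the fingers and canister below 0.1 N), for 0.2 s.
2. the roller lies in both V-rests of the bench centres, let go (angle between the y axis of roller and the y axis of fixture, either way round below 0.06 rad and x of roller in the frame of fixture between -0.005 and 0.005 m and z of roller in the frame of fixture between 0.069 and 0.079 m and contact force between the fingers and roller below 0.1 N), for 0.2 s.
At the end, for the whole second after the job is handed in: Roller ends in the two cup centres (within 4 mm of each cup's floor point, either way round); tailstock within 4.5 mm of its stop, its sprung cup pushed back over 1.5 mm; canister upright (0.1 rad) and fully on the mat (centres within 32 mm); both at rest (horizontal distance between canister and mat below 0.032 m and angle between canister's own z axis and vertical below 0.1 rad and z of canister in the frame of mat between 0.001 and 0.008 m and ((distance between roller_end_a and head_seat below 0.004 m and distance between roller_end_b and tail_seat below 0.004 m) or (distance between roller_end_b and head_seat below 0.004 m and distance between roller_end_a and tail_seat below 0.004 m)) and value of joint tail below 0.0045 m and value of joint spring_centre above 0.0015 m and linear speed of each of canister, roller below 0.02 m/s); the robot touches nothing.
It fails at once if the canister is tipped by more than 0.6 rad (angle between canister's own z axis and vertical above 0.6 rad).
It fails at once if the jar is moved by more than 30 mm (distance of jar from where it was at the start of the episode above 0.03 m).
It fails at once if the tin is moved by more than 30 mm (distance of tin from where it was at the start of the episode above 0.03 m).
It fails at once if the screwdriver is moved by more than 30 mm (distance of screwdriver from where it was at the start of the episode above 0.03 m).
It also fails if it takes over 69 s, if anything falls off the work surface, if the arm or the gripper's body presses on something with over 40 N, if the wrist force passes 120 N, or if a joint passes its speed limit or range.

## Working session

There is one attempt and no reset: what is moved stays moved. The work goes in short steps, Python scripts to look and compute and a shell command to move; the robot and the scene stay as the last step left them, time stands still between calls to the robot, and variables do not carry over. Pictures are saved under pics/ and viewed, at most 10 in all, crops included, and the job is handed in when it is done.

```bash
mkdir -p pics
cat > h.py <<'E'
import numpy as np, cv2
from scipy.spatial.transform import Rotation as R
from bench import r
def cam(n, st=None):
    c=r.calibration(n); f=210/np.tan(np.radians(c["vfov"])/2)
    K=np.array([[f,0,c["cx"]],[0,f,c["cy"]],[0,0,1.]]); D=np.array(c["dist"],float)
    if "rvec" in c:
        A=cv2.Rodrigues(np.array(c["rvec"],float))[0]; t=np.array(c["tvec"],float).ravel()
        return K,D,A.T,-A.T@t
    T=np.array(c["tool_from_camera"]); st=st or r.sense()
    Rt=R.from_euler("xyz",st["tcp_rot"],degrees=True).as_matrix()
    return K,D,Rt@T[:3,:3],Rt@T[:3,3]+np.array(st["tool_pos"])
def rays(C,uv):
    K,D,A,o=C
    p=cv2.undistortPoints(np.array(uv,float).reshape(-1,1,2),K,D).reshape(-1,2)
    return np.c_[p,np.ones(len(p))]@A.T, o
def onz(C,uv,z):
    d,o=rays(C,uv); return o+d*((z-o[2])/d[:,2])[:,None]
def cloud(C,dep):
    v,u=np.mgrid[:420,:560]; d,o=rays(C,np.c_[u.ravel(),v.ravel()])
    P=o+d*dep.reshape(-1,1); P[dep.ravel()==0]=np.nan
    return P.reshape(420,560,3)
E
python3 - <<'E'
from h import *
for n in("scene","top"):
    im,d=r.snapshot(n); cv2.imwrite(f"pics/{n}.png",im); np.savez(f"{n}.npz",im=im,d=d)
    C=cam(n);print(n,C[3],C[2][:,2],C[0][0,0])
s=r.sense();print(s)
E
```

```text
scene [1429.49288485 -385.39256081  766.41211937] [-0.76883333  0.30588653 -0.56154139] 413.9404723533545
top [ 280.22096657  -10.64806377 1538.42875405] [ 0.16529044 -0.00305447 -0.9862402 ] 493.8352952208638
{'time': 0.1, 'joint_pos': array([ 6.38615257e+01,  7.51156055e+00,  8.53226318e+01, -1.24251817e-03,
        8.72602756e+01, -4.89258842e+00]), 'qd': array([-0.02914529, -0.01931659, -0.04983258,  0.01627183, -0.06701796,
        0.04836131]), 'joint_efforts': array([ 9.02370375e-04, -5.70957184e+01, -5.01937830e+01, -2.92419772e-04,
        8.14951491e-03,  1.14948948e-04]), 'tool_pos': array([217.20425216, 558.81993496, 249.34507343]), 'tcp_rot': array([-1.79905770e+02, -6.82050753e-03,  1.58754169e+02]), 'ft_force': array([-0.00302583,  0.52674598,  0.70555687]), 'wrist_torque': array([0.00305741, 0.00224063, 0.01919985]), 'grip_force': 0.0, 'finger_gap': 85.37266833196986}
```

View pics/top.png

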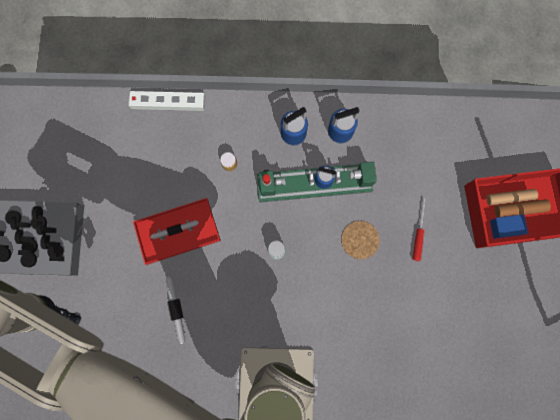

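View pics/scene.png

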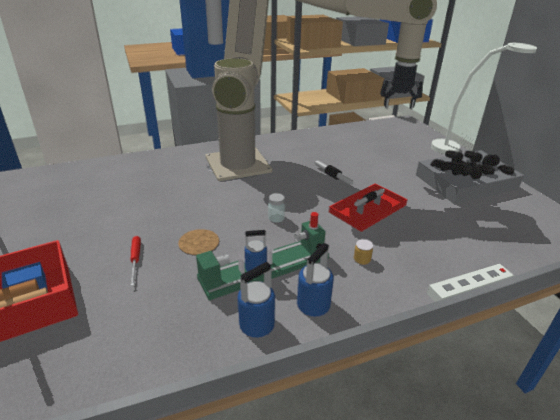

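The top view shows the bench centres at (316,182) with the red knob at (267,180), the tailstock on the left. The mat is at (360,240), the red tray with a roller at (177,231), the jar at (276,248), the tin at (228,160) and the screwdriver at (419,230).

- **Canister candidates:** (293,127), (343,125) and (325,177). The last is the smallest and stands on the bed, so it is the one meant.
- **Roller candidates:** (177,231) in the red tray and (176,310) loose on the bench. The tray one fits, and I'm checking its size.

```bash
cat > m.py <<'E'
from h import *
z=np.load("top.npz"); im,d=z["im"],z["d"]; C=cam("top"); P=cloud(C,d)
hsv=cv2.cvtColor(im,cv2.COLOR_BGR2HSV); H,S,V=[hsv[...,i].astype(int) for i in range(3)]
def box(u0,v0,u1,v1):
    m=np.zeros((420,560),bool); m[v0:v1,u0:u1]=1; return m
Z=P[...,2]
def rep(n,m):
    q=P[m]; q=q[np.isfinite(q[:,2])]
    print(n,len(q),"mean",q.mean(0).round(1),"med z",np.median(q[:,2]).round(1))
    rc=cv2.minAreaRect(q[:,:2].astype(np.float32)); print("   rect",np.round(rc[0],1),np.round(rc[1],1),round(rc[2],1))
g=box(250,150,385,210)&(H>55)&(H<95)&(S>80)
print("green zs",np.percentile(Z[g],[5,25,50,75,95]))
rep("bed",g&(abs(Z-20)<8)); 
gh=g&(abs(Z-95)<8); rep("head",gh&box(350,150,385,210)); rep("tailblk",gh&box(250,150,300,210))
red=((H<8)|(H>172))&(S>120)
rep("knob",red&box(255,160,285,195)&(Z>105))
rep("tray",red&box(125,190,230,270)&(Z>15)); 
bl=box(300,150,350,200)&(V<60)&(Z>125); rep("handle",bl)
rep("mat",box(335,215,385,265)&(H>5)&(H<25)&(S>60))
rep("rollertray",box(145,210,205,250)&(Z>35)&~red)
rep("sleeve",box(145,210,205,250)&(V<60)&(Z>45))
rep("roller bench",box(160,280,195,350)&(Z>8)&(Z<50))
for n,b in(("tin",(215,145,240,175)),("jar",(262,233,290,262))): rep(n,box(*b)&(Z>40))
E
python3 m.py
```

```text
green zs [nan nan nan nan nan]
bed 1097 mean [610.6 -93.9  19.3] med z 19.2
   rect [ 620.2 -103.2] [ 90.1 355. ] 6.9
head 262 mean [ 637.  -260.3   94.4] med z 94.5
   rect [ 637.7 -260.5] [62.7 41.1] 6.9
tailblk 191 mean [597.3  42.3  93.6] med z 94.3
   rect [601.6  43.1] [66.5 42.3] 5.9
knob 52 mean [600.6  43.1 133.7] med z 135.5
   rect [602.2  43.5] [20.1 17.7] 2.1
tray 448 mean [457.3 323.2  25.3] med z 23.5
   rect [455.  322.1] [142.3 241.4] 19.4
handle 56 mean [ 628.6 -132.6  141.2] med z 141.2
   rect [ 628.9 -133.2] [49.3 10.7] 77.1
mat 1151 mean [ 443.7 -251.     3.1] med z 3.2
   rect [ 444.2 -250.2] [119.9 118.1] 12.5
rollertray 313 mean [454.9 319.5  53.4] med z 53.3
   rect [455.4 320.6] [ 32.4 148.8] 20.3
sleeve 119 mean [454.8 319.5  57.4] med z 57.4
   rect [456.3 320.7] [25.7 42.7] 19.5
roller bench 595 mean [213.3 308.4  29.3] med z 29.3
   rect [209.7 297.5] [207.4  81.7] 15.3
tin 199 mean [675.1 167.4  52.7] med z 53.3
   rect [675.3 167.9] [47.5 46.4] 2.6
jar 244 mean [399.8   9.5  74.6] med z 78.4
   rect [401.1  10.1] [49.2 48.3] 1.6
```

Run:
```python
import cv2,numpy as np
im=cv2.imread("pics/top.png")
a=cv2.resize(im[190:270,130:225],None,fx=4,fy=4,interpolation=2); b=cv2.resize(im[100:210,250:390],None,fx=3,fy=3,interpolation=2)
o=np.zeros((330,800,3),np.uint8); o[:320,:380]=a; o[:330,380:800]=b; cv2.imwrite("pics/crop.png",o)
```

```text
(no output)
```

View pics/crop.png

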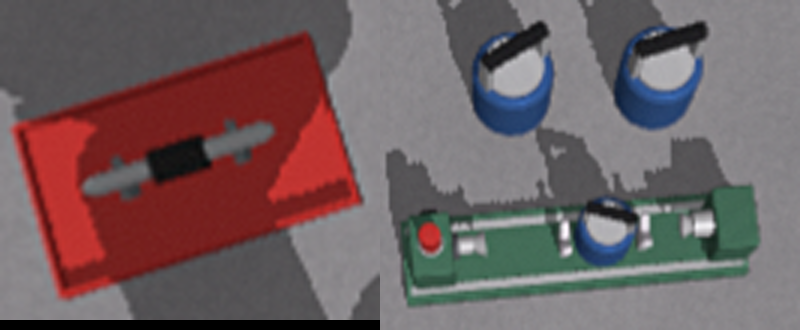

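Everything is located. The tray roller measures 149 mm long with a 43 mm sleeve, so it fits. The bench one is about 207 mm and is rejected. The crop confirms the small canister standing between the V-rests. I'm moving to above its handle.

```bash
python3 -m handwheel '[[-0.0317,-0.0248,0,0,0,0,0.0854],[-0.0317,-0.0248,0,0,0,0,0.0854],[-0.0317,-0.0248,0,0,0,0,0.0854],[-0.0317,-0.0248,0,0,0,0,0.0854],[-0.0317,-0.0248,0,0,0,0,0.0854],[-0.0317,-0.0248,0,0,0,0,0.0854],[-0.0317,-0.0248,0,0,0,0,0.0854],[-0.0317,-0.0248,0,0,0,0,0.0854]]' 40
python3 -m handwheel '[[-0.0317,-0.0248,0,0,0,0,0.0854],[-0.0317,-0.0248,0,0,0,0,0.0854],[-0.0317,-0.0248,0,0,0,0,0.0854],[-0.0317,-0.0248,0,0,0,0,0.0854],[-0.0317,-0.0248,0,0,0,0,0.0854],[-0.0317,-0.0248,0,0,0,0,0.0854],[-0.0317,-0.0248,0,0,0,0,0.0854],[-0.0317,-0.0248,0,0,0,0,0.0854]]'
python3 -m handwheel '[[-0.0317,-0.0248,0,0,0,0,0.0854],[-0.0317,-0.0248,0,0,0,0,0.0854],[-0.0317,-0.0248,0,0,0,0,0.0854],[-0.0317,-0.0248,0,0,0,0,0.0854],[0,0,0,0,0,7,0.0854],[0,0,0,0,0,7,0.0854],[0,0,0,0,0,7,0.0854],[0,0,0,0,0,7,0.0854]]'
python3 -m handwheel '[[0,0,0,0,0,7,0.0854],[0,0,0,0,0,7,0.0854],[0,0,0,0,0,7,0.0854],[0,0,0,0,0,7,0.0854],[0,0,0,0,0,7,0.0854],[0,0,0,0,0,7,0.0854],[0,0,0,0,0,7,0.0854],[0,0,0,0,0,4.6,0.0854]]'
```

```text
time: 0.77
tool_pos: [382.2, 280.6, 250.0]
tcp_rot: [-180.0, -0.0, 158.8]
ft_force: [1.1, 0.1, 0.8]
finger_gap: 85.4
grip_force: 0.0
time: 1.43
tool_pos: [546.8, 3.6, 249.9]
tcp_rot: [-180.0, -0.0, 158.7]
ft_force: [0.7, 1.2, 0.4]
finger_gap: 85.6
grip_force: 0.0
time: 2.1
tool_pos: [628.3, -133.2, 249.2]
tcp_rot: [-179.9, -0.1, 130.4]
ft_force: [-0.5, 0.1, -0.4]
finger_gap: 85.8
grip_force: 0.0
time: 2.77
tool_pos: [628.3, -132.7, 249.6]
tcp_rot: [-179.9, -0.0, 76.8]
ft_force: [0.4, -0.3, -0.4]
finger_gap: 85.2
grip_force: 0.0
```

Run:
```python
from h import *
s=r.sense(); C=cam("wrist",s); im,d=r.snapshot("wrist"); cv2.imwrite("pics/w1.png",im); P=cloud(C,d)
print(C[3]); Z=P[...,2]; hsv=cv2.cvtColor(im,cv2.COLOR_BGR2HSV)
m=(hsv[...,2]<60)&(Z>125)&(Z<150)&(np.hypot(P[...,0]-629,P[...,1]+133)<50)
q=P[m]; print(len(q),q.mean(0),cv2.minAreaRect(q[:,:2].astype(np.float32)))
```

```text
[646.19085896 -57.05488994 373.3782924 ]
262 [ 633.5742283  -127.86679923  141.85531336] ((630.5560302734375, -130.07522583007812), (48.911415100097656, 9.929500579833984), 76.546142578125)
```

View pics/w1.png

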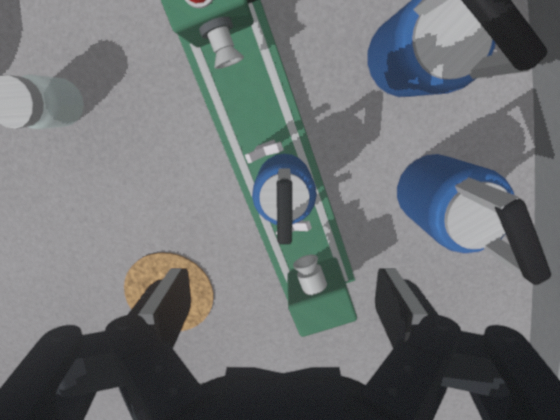

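The wrist view shows the bar at (285,210) lying centred between the fingers. I'm going down, gripping and lifting.

```bash
python3 -m handwheel '[[0.001,0.001,0.03,0,0,0,0.0854],[0,0,0.03,0,0,0,0.0854],[0,0,0.025,0,0,0,0.0854],[0,0,0.015,0,0,0,0.0854],[0,0,0.0135,0,0,0,0.0854],[0,0,0,0,0,0,0.0854],[0,0,0,0,0,0,0.04],[0,0,0,0,0,0,0.02]]' 50
python3 -m handwheel '[[0,0,0,0,0,0,0.005],[0,0,0,0,0,0,0.005],[0,0,0,0,0,0,0.005],[0,0,0,0,0,0,0.005],[0,0,0,0,0,0,0.005],[0,0,0,0,0,0,0.005]]' 50
```

```text
time: 3.48
tool_pos: [630.6, -132.3, 138.3]
tcp_rot: [179.9, 0.0, 77.2]
ft_force: [0.2, -0.9, 0.7]
finger_gap: 63.9
grip_force: 0.0
time: 3.98
tool_pos: [630.1, -132.2, 137.7]
tcp_rot: [179.9, 0.0, 77.2]
ft_force: [-1.6, 0.5, 5.1]
finger_gap: 11.0
grip_force: 49.4
```

```bash
python3 -m handwheel '[[0,0,-0.005,0,0,0,0.005],[0,0,-0.01,0,0,0,0.005],[0,0,-0.015,0,0,0,0.005],[0,0,-0.015,0,0,0,0.005],[0,0,-0.015,0,0,0,0.005],[0,0,-0.015,0,0,0,0.005],[0,0,-0.01,0,0,0,0.005],[0,0,-0.005,0,0,0,0.005]]'
python3 -m handwheel '[[-0.0098,-0.0097,0,0,0,0,0.005],[-0.0157,-0.0155,0,0,0,0,0.005],[-0.0157,-0.0155,0,0,0,0,0.005],[-0.0157,-0.0155,0,0,0,0,0.005],[-0.0157,-0.0155,0,0,0,0,0.005],[-0.0157,-0.0155,0,0,0,0,0.005],[-0.0157,-0.0155,0,0,0,0,0.005],[-0.0157,-0.0155,0,0,0,0,0.005]]'
python3 -m handwheel '[[-0.0157,-0.0155,0,0,0,0,0.005],[-0.0137,-0.0135,0,0,0,0,0.005],[-0.0079,-0.0077,0,0,0,0,0.005],[0,0,0,0,0,0,0.005],[0,0,0,0,0,0,0.005]]'
```

```text
time: 4.65
tool_pos: [630.5, -132.2, 229.1]
tcp_rot: [179.9, 0.0, 77.2]
ft_force: [0.3, -0.3, -2.5]
finger_gap: 10.9
grip_force: 48.9
time: 5.32
tool_pos: [486.6, -222.7, 226.2]
tcp_rot: [-179.9, -0.0, 77.2]
ft_force: [-0.3, 1.0, -2.0]
finger_gap: 10.9
grip_force: 48.9
time: 5.73
tool_pos: [443.8, -250.7, 226.7]
tcp_rot: [180.0, -0.0, 77.1]
ft_force: [0.3, -0.0, -3.0]
finger_gap: 10.8
grip_force: 49.0
```

```bash
python3 -m handwheel '[[0,0,0.012,0,0,0,0.005],[0,0,0.02,0,0,0,0.005],[0,0,0.02,0,0,0,0.005],[0,0,0.02,0,0,0,0.005],[0,0,0.015,0,0,0,0.005],[0,0,0.008,0,0,0,0.005],[0,0,0.005,0,0,0,0.005],[0,0,0,0,0,0,0.005]]'
python3 -m handwheel '[[0,0,0.002,0,0,0,0.005],[0,0,0.001,0,0,0,0.005],[0,0,0.001,0,0,0,0.005],[0,0,0,0,0,0,0.005]]'
```

```text
time: 6.4
tool_pos: [443.6, -249.9, 125.4]
tcp_rot: [-179.9, -0.1, 77.2]
ft_force: [0.6, -1.2, -2.9]
finger_gap: 10.8
grip_force: 48.9
time: 6.73
tool_pos: [444.2, -250.9, 123.4]
tcp_rot: [179.9, 0.0, 77.2]
ft_force: [0.8, -0.6, -2.5]
finger_gap: 11.0
grip_force: 48.9
```

```bash
python3 -m handwheel '[[0,0,0.001,0,0,0,0.005],[0,0,0,0,0,0,0.005],[0,0,0,0,0,0,0.005]]'
python3 -m handwheel '[[0,0,0.001,0,0,0,0.005],[0,0,0,0,0,0,0.005],[0,0,0,0,0,0,0.005]]'
```

```text
time: 6.98
tool_pos: [443.9, -250.7, 121.9]
tcp_rot: [180.0, 0.0, 77.2]
ft_force: [0.2, -0.2, -2.3]
finger_gap: 10.9
grip_force: 48.9
time: 7.23
tool_pos: [444.3, -251.0, 121.7]
tcp_rot: [179.9, 0.0, 77.2]
ft_force: [-2.3, 1.2, 6.0]
finger_gap: 10.9
grip_force: 50.0
```

The canister touched down with a 6 N push. I'm releasing, rising, and crossing to the tray.

```bash
python3 -m handwheel '[[0,0,0,0,0,0,0.02],[0,0,0,0,0,0,0.05],[0,0,0,0,0,0,0.0854],[0,0,0,0,0,0,0.0854],[0,0,0,0,0,0,0.0854],[0,0,-0.01,0,0,0,0.0854],[0,0,-0.04,0,0,0,0.0854],[0,0,-0.04,0,0,0,0.0854]]'
python3 -m handwheel '[[0.04,-0.0082,-0.01,0,0,0,0.0854],[0.04,-0.0082,-0.01,0,0,0,0.0854],[0.04,-0.0082,0,0,0,0,0.0854],[0.04,-0.0082,0,0,0,0,0.0854],[0.04,-0.0082,0,0,0,0,0.0854],[0.04,-0.0082,0,0,0,0,0.0854],[0.04,-0.0082,0,0,0,0,0.0854]]'
python3 -m handwheel '[[0.04,-0.0082,0,0,0,0,0.0854],[0.04,-0.0082,0,0,0,0,0.0854],[0.04,-0.0082,0,0,0,0,0.0854],[0.04,-0.0082,0,0,0,0,0.0854],[0.04,-0.0082,0,0,0,0,0.0854],[0.04,-0.0082,0,0,0,0,0.0854],[0.04,-0.0082,0,0,0,0,0.0854]]'
python3 -m handwheel '[[0,0,0,0,0,-6.5,0.0854],[0,0,0,0,0,-6.5,0.0854],[0,0,0,0,0,-6.5,0.0854],[0,0,0,0,0,-6.5,0.0854],[0,0,0,0,0,-6.5,0.0854],[0,0,0,0,0,0,0.0854]]'
python3 - <<'E'
from h import *
s=r.sense(); C=cam("wrist",s); im,d=r.snapshot("wrist"); cv2.imwrite("pics/w2.png",im); P=cloud(C,d); Z=P[...,2]
hsv=cv2.cvtColor(im,cv2.COLOR_BGR2HSV).astype(int)
near=np.hypot(P[...,0]-455,P[...,1]-320)<85
for n,m in(("all",near&(Z>44)&(Z<70)),("sleeve",near&(Z>50)&(Z<70)&(hsv[...,2]<60))):
    q=P[m]; print(n,len(q),q.mean(0),cv2.minAreaRect(q[:,:2].astype(np.float32)))
im,d=r.snapshot("top"); C=cam("top"); P=cloud(C,d); Z=P[...,2]; hsv=cv2.cvtColor(im,cv2.COLOR_BGR2HSV).astype(int)
near=np.hypot(P[...,0]-444,P[...,1]+250)<70
q=P[near&(Z>105)]; print("handle",cv2.minAreaRect(q[:,:2].astype(np.float32)),np.median(q[:,2]))
g=near&(Z>70)&(Z<82); q=P[g]; print("lid",len(q),cv2.minAreaRect(q[:,:2].astype(np.float32)),np.median(q[:,2]))
E
```

```text
time: 7.9
tool_pos: [442.2, -249.5, 210.0]
tcp_rot: [-179.7, -0.1, 77.2]
ft_force: [1.3, -0.4, 1.2]
finger_gap: 85.5
grip_force: 0.0
time: 8.48
tool_pos: [449.9, 36.2, 231.8]
tcp_rot: [179.9, -0.0, 77.1]
ft_force: [0.7, -0.9, 0.1]
finger_gap: 85.5
grip_force: 0.0
time: 9.07
tool_pos: [456.1, 322.4, 231.6]
tcp_rot: [180.0, -0.0, 77.2]
ft_force: [1.1, -0.7, 1.1]
finger_gap: 85.1
grip_force: 0.0
time: 9.57
tool_pos: [456.4, 320.3, 231.3]
tcp_rot: [180.0, -0.0, 110.0]
ft_force: [-0.5, 0.0, 0.7]
finger_gap: 85.3
grip_force: 0.0
all 3252 [454.48327396 327.96071947  54.48128514] ((456.56036376953125, 322.74444580078125), (35.11860275268555, 150.21426391601562), 20.32465171813965)
sleeve 111 [459.07795735 333.40173926  57.66331531] ((455.7268981933594, 326.15472412109375), (22.60226058959961, 37.209144592285156), 20.653057098388672)
handle ((441.9195861816406, -252.45669555664062), (52.007904052734375, 12.059157371520996), 78.09091186523438) 124.91249757514481
lid 186 ((442.71002197265625, -251.59344482421875), (57.44117736816406, 54.60774230957031), 0.3475334346294403) 76.34256220664463
```

View pics/w2.png

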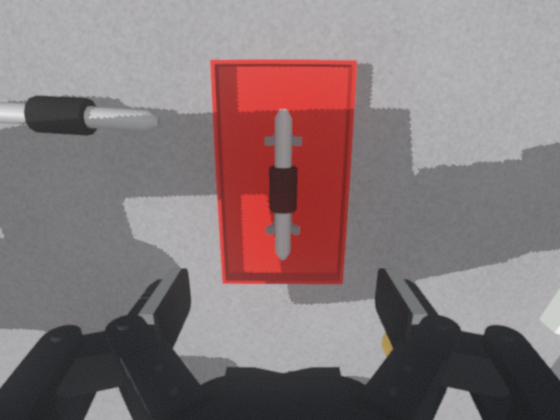

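The roller (283,185) lies straight between the fingers, and the canister is upright within 3 mm of the mat centre. I'm going down to grip the sleeve.

```bash
python3 -m handwheel '[[0.001,0,0.035,0,0,0,0.0854],[0,0,0.04,0,0,0,0.0854],[0,0,0.04,0,0,0,0.0854],[0,0,0.03,0,0,0,0.0854],[0,0,0.02,0,0,0,0.0854],[0,0,0.0145,0,0,0,0.0854],[0,0,0.004,0,0,0,0.0854],[0,0,0,0,0,0,0.0854]]'
python3 -m handwheel '[[0,0,0,0,0,0,0.06],[0,0,0,0,0,0,0.04],[0,0,0,0,0,0,0.02],[0,0,0,0,0,0,0.02],[0,0,0,0,0,0,0.02],[0,0,0,0,0,0,0.02],[0,0,0,0,0,0,0.02]]' 50
```

```text
time: 10.33
tool_pos: [455.2, 320.5, 46.0]
tcp_rot: [-179.8, 0.0, 109.5]
ft_force: [0.4, -0.1, 0.2]
finger_gap: 85.1
grip_force: 0.0
time: 10.92
tool_pos: [456.3, 321.3, 48.2]
tcp_rot: [180.0, -0.0, 109.6]
ft_force: [-3.4, -1.1, 4.6]
finger_gap: 26.8
grip_force: 48.7
```

```bash
python3 -m handwheel '[[0,0,-0.005,0,0,0,0.02],[0,0,-0.015,0,0,0,0.02],[0,0,-0.03,0,0,0,0.02],[0,0,-0.035,0,0,0,0.02],[0,0,-0.035,0,0,0,0.02],[0,0,-0.035,0,0,0,0.02],[0,0,-0.025,0,0,0,0.02],[0,0,-0.01,0,0,0,0.02]]'
python3 -m handwheel '[[-0.0198,0,0,0,0,0,0.02],[-0.0317,0.0004,0,0,0,0,0.02],[-0.0317,0.0004,0,0,0,0,0.02],[-0.0317,0.0004,0,0,0,0,0.02],[-0.0317,0.0004,0,0,0,0,0.02],[-0.0317,0.0004,0,0,0,0,0.02],[-0.0317,0.0004,0,0,0,0,0.02],[-0.0317,0.0004,0,0,0,0,0.02]]'
python3 -m handwheel '[[-0.0317,0.0004,0,0,0,0,0.02],[-0.0317,0.0004,0,0,0,0,0.02],[-0.0317,0.0004,0,0,0,0,0.02],[-0.0317,0.0004,0,0,0,0,0.02],[-0.0317,0.0004,0,0,0,0,0.02],[-0.0317,0.0004,0,0,0,0,0.02],[-0.0317,0.0004,0,0,0,0,0.02],[-0.0138,0.0004,0,0,0,0,0.02]]'
python3 -m handwheel '[[0,0,0,0,0,6.4,0.02],[0,0,0,0,0,6.4,0.02],[0,0,0,0,0,0,0.02],[0,0,0,0,0,0,0.02]]'
cat > fx.py <<'E'
from h import *
o=np.array([620.2,-103.2]); a=np.radians(6.9); ex=np.array([np.cos(a),np.sin(a)]); ey=np.array([-ex[1],ex[0]])
s=r.sense(); print("TCP",s["tool_pos"],s["tcp_rot"],s["finger_gap"])
def rect(n,q): print(n,len(q),[np.round(t,2) for t in cv2.minAreaRect(q[:,:2].astype(np.float32))],np.median(q[:,2]).round(1) if len(q) else "")
for cn in("wrist","top"):
    C=cam(cn,s); im,d=r.snapshot(cn); cv2.imwrite(f"pics/fx_{cn}.png",im); P=cloud(C,d); Z=P[...,2]
    hsv=cv2.cvtColor(im,cv2.COLOR_BGR2HSV).astype(int); H,S,V=[hsv[...,i] for i in range(3)]
    g=(H>55)&(H<95)&(S>80); fp=P[...,:2]-o; fx=fp@ex; fy=fp@ey
    print(cn); ok=(abs(fx)<60)&(abs(fy)<200)
    rect("bed",P[ok&g&(abs(Z-20)<6)]); rect("head",P[ok&g&(abs(Z-95)<6)&(fy<-100)]); rect("tailb",P[ok&g&(abs(Z-95)<6)&(fy>50)])
    for y0 in(-70,12):
        m=ok&~g&(S<60)&(abs(fy-y0)<9)&(abs(Z-74)<9)&(abs(fx)<20)
        if m.sum()>3: print("rest",y0,m.sum(),"fx",fx[m].min(),fx[m].max(),"fy",fy[m].min(),fy[m].max())
    q=P[(Z>150)&(abs(fx)<30)&(abs(fy+22)<90)&(S<60)&(V>70)&(Z<s["tool_pos"][2]+12)&(Z>s["tool_pos"][2]-12)]
    if len(q)>5: rect("shaft",q)
E
python3 fx.py
```

```text
time: 11.58
tool_pos: [457.6, 322.0, 242.4]
tcp_rot: [179.6, -0.1, 109.7]
ft_force: [0.2, 0.3, -2.3]
finger_gap: 26.9
grip_force: 49.7
time: 12.25
tool_pos: [539.5, 92.8, 235.4]
tcp_rot: [-179.9, -0.0, 109.7]
ft_force: [1.5, 0.8, -2.7]
finger_gap: 26.4
grip_force: 49.7
time: 12.92
tool_pos: [622.1, -130.2, 235.0]
tcp_rot: [-179.9, -0.0, 109.5]
ft_force: [-0.3, -0.2, -3.6]
finger_gap: 26.4
grip_force: 49.7
time: 13.25
tool_pos: [621.7, -126.1, 235.8]
tcp_rot: [-179.9, -0.1, 97.1]
ft_force: [0.4, -0.2, -2.9]
finger_gap: 26.5
grip_force: 49.7
TCP [ 621.73505743 -126.14078772  235.76489467] [-1.79891690e+02 -5.31318284e-02  9.70529097e+01] 26.46287452985337
wrist
bed 5778 [array([619.06, -78.26]), array([ 86.87, 260.38]), np.float64(7.02)] 20.2
head 229 [array([ 642.55, -269.54]), array([61.92, 26.82]), np.float64(19.12)] 95.2
tailb 807 [array([605.98,  26.49]), array([63.5 ,  6.66]), np.float64(7.42)] 94.1
rest 12 24 fx 16.92567757808677 18.99262102194336 fy 8.398442748191169 16.353821510262986
shaft 7013 [array([ 622.66, -110.89]), array([118.09,  51.84]), np.float64(79.69)] 240.9
top
bed 805 [array([ 619.9 , -102.87]), array([ 90.16, 354.25]), np.float64(6.91)] 19.3
head 182 [array([ 636.89, -265.94]), array([36.63, 62.35]), np.float64(85.15)] 94.4
tailb 176 [array([601.94,  43.08]), array([64.75, 42.18]), np.float64(5.9)] 94.0
rest -70 20 fx -15.712434768919696 17.278964679640143 fy -75.42725341486924 -68.2354482028611
rest 12 26 fx -16.987254991449205 16.681671333665612 fy 6.683263970521019 14.315346731192884
shaft 139 [array([ 616.2 , -132.87]), array([ 31.8 , 131.15]), np.float64(3.82)] 239.7
```

The fixture pose is confirmed by both cameras and the TCP is within about 1.5 mm of the target. I'm lowering into the V-rests.

```bash
python3 -m handwheel '[[0.001,0.001,0.02,0,0,0,0.02],[0,0,0.035,0,0,0,0.02],[0,0,0.035,0,0,0,0.02],[0,0,0.03,0,0,0,0.02],[0,0,0.02,0,0,0,0.02],[0,0,0.01,0,0,0,0.02],[0,0,0.005,0,0,0,0.02],[0,0,0,0,0,0,0.02]]'
python3 -m handwheel '[[0,0,0.002,0,0,0,0.02],[0,0,0,0,0,0,0.02],[0,0,0,0,0,0,0.02]]'
```

```text
time: 14.02
tool_pos: [622.9, -125.1, 81.6]
tcp_rot: [-179.9, -0.0, 96.9]
ft_force: [-0.0, 0.7, -2.2]
finger_gap: 26.7
grip_force: 49.7
time: 14.27
tool_pos: [624.3, -125.7, 82.0]
tcp_rot: [179.8, 0.1, 96.9]
ft_force: [-0.1, 0.8, -2.2]
finger_gap: 26.6
grip_force: 49.7
```

```bash
python3 -m handwheel '[[0,0,0.002,0,0,0,0.02],[0,0,0.001,0,0,0,0.02],[0,0,0,0,0,0,0.02]]'
python3 -m handwheel '[[0,0,0.001,0,0,0,0.02],[0,0,0,0,0,0,0.02],[0,0,0,0,0,0,0.02]]'
python3 -m handwheel '[[0,0,0.001,0,0,0,0.02],[0,0,0,0,0,0,0.02],[0,0,0,0,0,0,0.02]]'
```

```text
time: 14.52
tool_pos: [623.2, -125.4, 77.2]
tcp_rot: [180.0, 0.0, 96.9]
ft_force: [-0.9, 0.9, -1.9]
finger_gap: 26.6
grip_force: 49.7
time: 14.77
tool_pos: [623.3, -125.4, 76.2]
tcp_rot: [180.0, 0.0, 96.9]
ft_force: [0.8, -0.1, -3.1]
finger_gap: 26.7
grip_force: 49.9
time: 15.02
tool_pos: [623.7, -125.5, 75.6]
tcp_rot: [179.9, 0.0, 96.9]
ft_force: [1.8, 0.2, -0.3]
finger_gap: 26.8
grip_force: 50.1
```

```bash
python3 -m handwheel '[[0,0,0.001,0,0,0,0.02],[0,0,0,0,0,0,0.02],[0,0,0,0,0,0,0.02]]'
python3 -m handwheel '[[0,0,0,0,0,0,0.035],[0,0,0,0,0,0,0.05],[0,0,0,0,0,0,0.0854],[0,0,0,0,0,0,0.0854],[0,0,0,0,0,0,0.0854]]'
python3 -m handwheel '[[0,0,-0.01,0,0,0,0.0854],[0,0,-0.03,0,0,0,0.0854],[0,0,-0.04,0,0,0,0.0854],[0,0,-0.04,0,0,0,0.0854],[0,0,-0.03,0,0,0,0.0854],[0,0,0,0,0,0,0.0854]]'
cat > lk.py <<'E'
from h import *
o=np.array([620.1,-103.1]); a=np.radians(6.95); ex=np.array([np.cos(a),np.sin(a)]); ey=np.array([-ex[1],ex[0]])
s=r.sense(); print("TCP",s["tool_pos"],s["tcp_rot"])
for cn in("wrist","top"):
    C=cam(cn,s); im,d=r.snapshot(cn); cv2.imwrite(f"pics/lk_{cn}.png",im); P=cloud(C,d); Z=P[...,2]
    hsv=cv2.cvtColor(im,cv2.COLOR_BGR2HSV).astype(int); H,S,V=[hsv[...,i] for i in range(3)]
    fp=P[...,:2]-o; fx=fp@ex; fy=fp@ey
    for n,m in(("sleeve",(V<70)&(Z>75)&(Z<95)&(abs(fx)<18)&(abs(fy+30)<50)),("knob",((H<8)|(H>172))&(S>120)&(Z>128)&(abs(fx)<25)&(fy>30)&(fy<200)),
      ("shaft",(S<60)&(Z>70)&(Z<86)&(abs(fx)<6)&(abs(fy+22)<62))):
        if m.sum()>4: print(cn,n,m.sum(),"fx",fx[m].min().round(1),fx[m].max().round(1),"fy",fy[m].min().round(1),fy[m].max().round(1),"z",np.percentile(Z[m],[5,50,95]).round(1),"slope",np.polyfit(fy[m],fx[m],1)[0].round(3))
E
python3 lk.py
```

```text
time: 15.27
tool_pos: [624.0, -125.5, 75.3]
tcp_rot: [179.9, 0.0, 96.9]
ft_force: [0.8, 0.8, 5.4]
finger_gap: 26.4
grip_force: 50.7
time: 15.68
tool_pos: [622.9, -125.4, 73.7]
tcp_rot: [-180.0, -0.0, 96.9]
ft_force: [0.0, -0.1, 0.1]
finger_gap: 81.0
grip_force: 0.0
time: 16.18
tool_pos: [626.9, -126.5, 234.7]
tcp_rot: [179.3, 0.3, 96.9]
ft_force: [2.0, -0.7, 1.2]
finger_gap: 85.5
grip_force: 0.0
TCP [ 626.92935371 -126.45973274  234.71054942] [179.26253371   0.3129248   96.85412455]
wrist sleeve 1333 fx -10.8 14.9 fy -41.9 1.0 z [80.9 86.3 88.6] slope -0.011
wrist shaft 1197 fx -6.0 6.0 fy -83.8 39.9 z [78.3 81.4 83.8] slope -0.004
top sleeve 85 fx -13.3 12.7 fy -40.9 -1.3 z [77.7 85.2 91.7] slope -0.009
top knob 45 fx -10.2 10.4 fy 138.4 156.9 z [130.8 136.1 141.1] slope -0.108
top shaft 87 fx -5.8 5.7 fy -84.0 40.0 z [74.5 81.1 85. ] slope -0.008
```

View pics/lk_wrist.png

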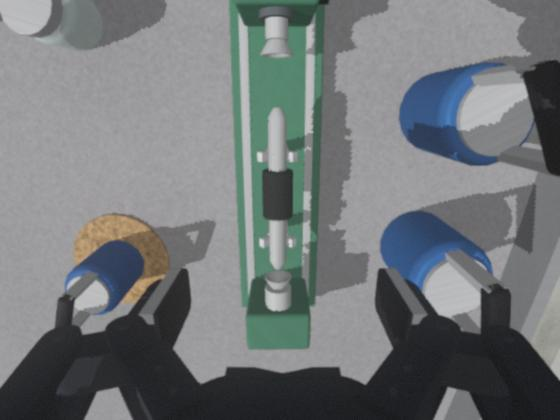

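The roller rests in both V-rests at fixture y ≈ -21.5 mm with no slant: sleeve at (277,193), rests at (277,156) and (277,242). The knob is at fixture y ≈ 147.4, so about 74 mm to push. I'm moving over the knob.

```bash
python3 -m handwheel '[[0.02,0,0,0,0,0,0.0854],[0.035,0,0,0,0,0,0.0854],[0.035,0,0,0,0,0,0.0854],[0.035,0,0,0,0,0,0.0854],[0.03,0,0,0,0,0,0.0854],[0.015,0,0,0,0,0,0.0854],[0,0,0,0,0,0,0.0854],[0,0,0,0,0,0,0.0854]]'
python3 lk.py | grep -v sleeve
```

```text
time: 16.95
tool_pos: [602.2, 43.7, 223.0]
tcp_rot: [-179.9, 0.0, 97.0]
ft_force: [-0.3, -0.4, -0.5]
finger_gap: 85.2
grip_force: 0.0
TCP [602.22077256  43.74673673 222.97123395] [-1.79885734e+02  1.52184637e-02  9.69555006e+01]
wrist knob 780 fx -8.7 12.3 fy 139.6 160.4 z [131.2 138.1 139.2] slope -0.008
wrist shaft 448 fx -5.4 5.8 fy -25.7 39.7 z [78.5 81.5 85. ] slope 0.024
top shaft 120 fx -5.9 5.9 fy -82.7 39.9 z [74.8 80.9 85.1] slope -0.0
```

```bash
python3 -m handwheel '[[0.001,0.001,0.03,0,0,0,0.0854],[0,0,0.03,0,0,0,0.0854],[0,0,0.025,0,0,0,0.0854],[0,0,0.015,0,0,0,0.0854],[0,0,0.004,0,0,0,0.0854],[0,0,0,0,0,0,0.0854],[0,0,0,0,0,0,0.05],[0,0,0,0,0,0,0.03]]' 50
python3 -m handwheel '[[0,0,0,0,0,0,0.015],[0,0,0,0,0,0,0.015],[0,0,0,0,0,0,0.015],[0,0,0,0,0,0,0.015],[0,0,0,0,0,0,0.015]]' 60
```

```text
time: 17.72
tool_pos: [605.1, 43.9, 122.1]
tcp_rot: [179.8, 0.0, 96.8]
ft_force: [0.7, 0.2, 0.5]
finger_gap: 64.0
grip_force: 0.0
time: 18.13
tool_pos: [603.5, 44.4, 121.3]
tcp_rot: [-180.0, 0.0, 96.9]
ft_force: [-5.8, -1.8, 7.4]
finger_gap: 20.8
grip_force: 58.6
```

```bash
python3 -m handwheel '[[-0.003,-0.0005,0,0,0,0,0.015],[-0.006,-0.0005,0,0,0,0,0.015],[-0.006,0,0,0,0,0,0.015],[-0.006,0,0,0,0,0,0.015],[-0.006,0,0,0,0,0,0.015],[-0.006,0,0,0,0,0,0.015],[-0.004,0,0,0,0,0,0.015],[-0.003,0,0,0,0,0,0.015]]'
python3 -m handwheel '[[-0.003,0,0,0,0,0,0.015],[-0.003,0,0,0,0,0,0.015],[-0.003,0,0,0,0,0,0.015],[-0.003,0,0,0,0,0,0.015],[-0.003,0,0,0,0,0,0.015],[-0.003,0,0,0,0,0,0.015],[-0.003,0,0,0,0,0,0.015],[0,0,0,0,0,0,0.015]]'
```

```text
time: 18.8
tool_pos: [608.1, 5.7, 121.3]
tcp_rot: [179.9, -0.1, 96.9]
ft_force: [-0.0, 5.8, 4.3]
finger_gap: 20.6
grip_force: 58.6
time: 19.47
tool_pos: [610.6, -15.1, 121.3]
tcp_rot: [179.9, -0.1, 96.9]
ft_force: [-0.1, 5.2, 4.7]
finger_gap: 21.0
grip_force: 58.6
```

```bash
python3 lk.py
python3 - <<'E'
import cv2
im=cv2.imread("pics/lk_wrist.png"); cv2.imwrite("pics/c1.png",im)
E
```

```text
TCP [610.61891733 -15.14920143 121.27359992] [ 1.79906452e+02 -8.01501087e-02  9.68918782e+01]
wrist knob 2522 fx -9.0 12.0 fy 79.5 101.2 z [130.1 137.9 139. ] slope -0.011
wrist shaft 596 fx -6.0 5.8 fy 2.7 38.5 z [78.  81.4 82.8] slope -0.001
top sleeve 112 fx -13.5 12.2 fy -54.7 -11.2 z [77.4 85.3 90. ] slope -0.012
top shaft 83 fx -6.0 6.0 fy -82.2 39.7 z [75.9 81.2 85.4] slope -0.0
```

View pics/c1.png

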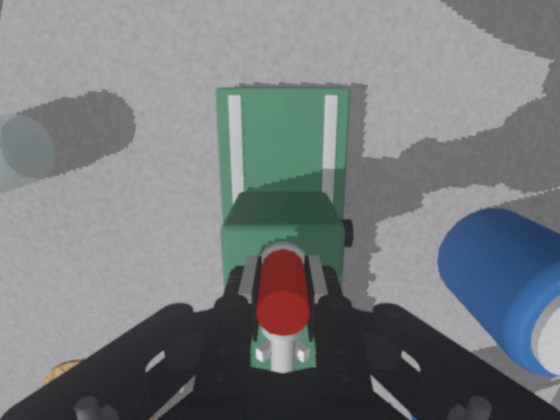

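The knob (283,290) is held and the tailstock is following. The sleeve has moved about 11 mm toward the headstock, with 15 mm left.

```bash
python3 -m handwheel '[[-0.002,0,0,0,0,0,0.015],[-0.002,0,0,0,0,0,0.015],[-0.002,0,0,0,0,0,0.015],[-0.002,0,0,0,0,0,0.015],[-0.002,0,0,0,0,0,0.015],[-0.001,0,0,0,0,0,0.015],[-0.001,0,0,0,0,0,0.015],[0,0,0,0,0,0,0.015]]'
python3 -m handwheel '[[-0.001,0,0,0,0,0,0.015],[-0.001,0,0,0,0,0,0.015],[0,0,0,0,0,0,0.015],[0,0,0,0,0,0,0.015]]'
```

```text
time: 20.23
tool_pos: [612.0, -26.7, 121.3]
tcp_rot: [179.9, -0.1, 96.9]
ft_force: [-1.0, 6.8, 5.7]
finger_gap: 20.4
grip_force: 58.7
time: 20.57
tool_pos: [612.2, -28.6, 121.3]
tcp_rot: [179.9, -0.1, 96.9]
ft_force: [-0.9, 8.4, 5.7]
finger_gap: 21.0
grip_force: 58.7
```

```bash
python3 -m handwheel '[[-0.001,0,0,0,0,0,0.015],[-0.001,0,0,0,0,0,0.015],[0,0,0,0,0,0,0.015],[0,0,0,0,0,0,0.015]]'
python3 -m handwheel '[[-0.001,0,0,0,0,0,0.015],[0,0,0,0,0,0,0.015],[0,0,0,0,0,0,0.015]]'
```

```text
time: 20.9
tool_pos: [612.5, -30.4, 121.3]
tcp_rot: [179.9, -0.1, 96.9]
ft_force: [-0.7, 8.0, 5.3]
finger_gap: 20.7
grip_force: 58.7
time: 21.15
tool_pos: [612.5, -30.5, 121.3]
tcp_rot: [179.9, -0.2, 96.9]
ft_force: [-0.9, 11.2, 6.6]
finger_gap: 20.8
grip_force: 58.9
```

```bash
python3 -m handwheel '[[-0.001,0,0,0,0,0,0.015],[-0.001,0,0,0,0,0,0.015],[0,0,0,0,0,0,0.015],[0,0,0,0,0,0,0.015]]'
```

```text
time: 21.48
tool_pos: [612.5, -30.7, 121.3]
tcp_rot: [179.9, -0.3, 97.0]
ft_force: [-2.9, 20.0, 8.0]
finger_gap: 20.8
grip_force: 59.2
```

Force climbs to 20 N with no more travel, and TCP fixture y is about 73.3, so the tailstock is at its stop. I'm releasing and rising.

```bash
python3 -m handwheel '[[0,0,0,0,0,0,0.03],[0,0,0,0,0,0,0.05],[0,0,0,0,0,0,0.0854],[0,0,0,0,0,0,0.0854],[0,0,0,0,0,0,0.0854],[0,0,-0.01,0,0,0,0.0854],[0,0,-0.03,0,0,0,0.0854],[0,0,-0.04,0,0,0,0.0854]]'
python3 -m handwheel '[[0,0,-0.04,0,0,0,0.0854],[0.03,0,-0.02,0,0,0,0.0854],[0.03,0,0,0,0,0,0.0854],[0.02,0,0,0,0,0,0.0854],[0,0,0,0,0,0,0.0854],[0,0,0,0,0,0,0.0854],[0,0,0,0,0,0,0.0854]]'
python3 lk.py; cp pics/lk_wrist.png pics/c2.png
python3 - <<'E'
from h import *
im,d=r.snapshot("top"); P=cloud(cam("top"),d); Z=P[...,2]
near=np.hypot(P[...,0]-444,P[...,1]+250)<70
for lo,hi in((105,140),(70,82)):
    q=P[near&(Z>lo)&(Z<hi)]; print(cv2.minAreaRect(q[:,:2].astype(np.float32)),np.median(q[:,2]))
E
```

```text
time: 22.15
tool_pos: [609.7, -35.0, 197.3]
tcp_rot: [-179.6, -0.1, 96.8]
ft_force: [0.3, -0.6, 0.4]
finger_gap: 85.4
grip_force: 0.0
time: 22.73
tool_pos: [602.8, 43.9, 260.4]
tcp_rot: [180.0, 0.0, 96.9]
ft_force: [-0.4, 0.1, 0.3]
finger_gap: 85.4
grip_force: 0.0
TCP [602.75262924  43.8575866  260.38613805] [1.79998389e+02 3.17474724e-02 9.68604544e+01]
wrist sleeve 715 fx -10.4 15.3 fy -60.6 -15.9 z [80.5 86.7 89.2] slope 0.013
wrist knob 516 fx -8.5 11.9 fy 64.7 85.8 z [130.5 137.8 139. ] slope -0.021
wrist shaft 409 fx -5.9 5.9 fy -74.8 30.4 z [79.  82.2 85.3] slope 0.012
top sleeve 120 fx -13.5 12.3 fy -63.6 -19.0 z [78.8 85.4 90.7] slope -0.017
top knob 39 fx -10.3 8.8 fy 62.5 78.2 z [132.3 137.6 141.2] slope -0.069
top shaft 106 fx -5.9 5.8 fy -82.6 39.7 z [76.8 82.8 85.6] slope -0.006
((442.3276672363281, -251.93844604492188), (51.90114212036133, 12.01707935333252), 76.99109649658203) 124.68686346756454
((442.40740966796875, -251.5254669189453), (57.060203552246094, 54.38959884643555), 1.8150935173034668) 76.87248348107437
```

View pics/c2.png

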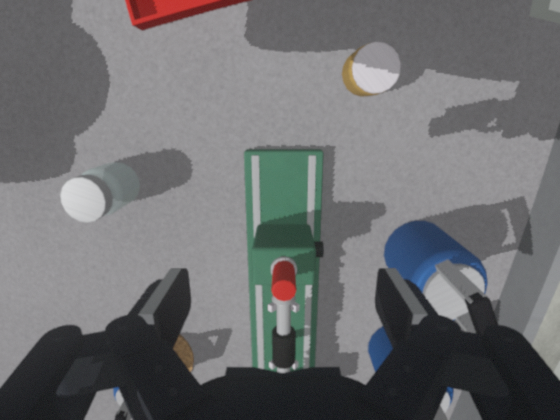

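The knob (284,280) is at fixture y ≈ 73–75 and the roller has shifted about 18 mm, to -40 mm, between the cups. The canister stands on the mat and the gripper is clear, so I'm handing in.

```bash
python3 -c "
from bench import r
print(r.hand_in())"
```

```text
the job is handed in; nothing more can be done
None
```

I handed the job in after about 23 s of robot time; the hand-in gave no verdict. By the last measurements the canister stands upright on the mat, about 3 mm off centre, the roller sits between the two cup centres and the tailstock is at its stop; I took no direct reading of the sprung cup.

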